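Sort the breakfast jars back into their racks

ROBOT

A 6-joint arm with a two-finger parallel gripper is mounted at the origin on the work surface. World frame = base frame: x ahead of the robot, y to its left, z up, the work surface at z = 0. Lengths are in mm, angles in rad, forces in N, time in s.
With the tool pointing down it reaches from about 250 to 850 mm from the base axis. Payload 12.5 kg.
Tool frame: the origin (TCP) lies at the very end of the fingers, on their centre line; the grasp point (between the pads) lies robot.hold_point_z behind it (robot.hold_point_z is the distance from the TCP to the grasp point, in mm); z points along the fingers, y is the line along which they close (so a half turn about z gives the same grasp; the last joint's range is limited). The gripper opens to 93 mm and grips with 3 to 60 N. Pads are 15 mm wide; open, the fingers measure 128 mm over their backs; the gripper's body (75 mm by 188 mm) begins 65 mm behind the grasp point.
Start: joints at [-1.422, 0.351, 1.652, -0, 1.139, -0.085], TCP at [127.442, -535.017, 218.633] pointing down, gripper open.
Joint ranges: [-2.75, 2.75], [-0.79, 2.1], [0.01, 2.65], [-1.57, 4.71], [0.07, 3.14], [-2.87, 2.87]. Speed limits (rad/s): [2.22, 2.22, 2.79, 3.14, 3.14, 3.14].

INTERFACE

Orientations are given as [roll, pitch, yaw] about the fixed x, y, z axes, in that order (R = Rz(yaw) Ry(pitch) Rx(roll)).
In Python, from rig import robot, camera, search_frame, landmark_of gives the robot as it stands. The module is installed in compiled form; this text tells all that it offers.
- The arm moves only by the tool send_rows, never from a script. Its argument "moves" is a list of rows, each a list of 2 entries, a list of its own where there are three numbers: the shift along the world's x, y, z in m, then the turn about the world's z in rad. In form: [[[x, y, z], turn], ...]. A call has 1 to 5 rows; each row is the pose to reach, as a shift and turn from the pose commanded when the call began; what a row does not reach only later rows make up. A row lasts 1/8 s, in which the tool goes at most 62.5 mm and 10.7 degrees, less where a joint would pass 70% of its speed; a pose out of reach is approached as far as the arm can. A call with a gripper value outside its range is refused whole. "claw" is the opening, from 0 (shut) to 1 (fully open), set as the call begins (left out, the last holds). The fingers move at their own pace and stop on an object; "newtons" is the grip in N (left out, the last holds). Time passes only in rows, so rows that repeat a pose let the fingers close. It gives the time, the measured TCP pose, the force, the opening and the grip force at its end, in the units of the state.
- robot.read_state(): the state, without advancing time (a new reading comes with each control period).
- camera(name): name is "scene" or "top" or "wrist"; returns a dict with "color" (480x640x3 uint8, blue, green, red), "fx", "fy", "cx", "cy" (pixels), "R" (3x3) and "t" (3): a world point X has camera coordinates R X + t. Camera axes: x right, y down, z forward; pixel columns grow to the right and rows downward; lengths in mm; the calibration is good to about 2 mm. A picture is of the moment at which its call begins. There is no depth.
- robot.close_job(): hands the job in; it is judged then, once.
Trained networks look in the newest picture that a camera, given by its name, has taken for a name from the list of things; names that differ only in an ending like _2 or _b are one class to them, and where a whole thing is asked for, a point or a joint stands for the part that bears it (a point fixed in the world has none). Each returns a list of dicts, best first, with "score" (0 to 1); they miss things now and then, are a little off and sometimes report something else, mostly with a low value. They report only what shows in the picture. A call takes as long as a camera call. They do not tell look-alikes from the thing itself.
- search_frame(camera, query): "rect" ([centre column, centre row, width, height] in pixels, round what is visible of it).
- landmark_of(camera, query): "at" ([column, row] in pixels: a listed point, or the origin of a listed thing).
The state is a dict: "t": time; "joints": joint angles; "qvel": joint speeds; "joint_torque": joint torques, N m; "eef_pos": TCP position; "eef_rot": TCP orientation; "force": force on the tool from outside, world axes, zero at the start; "moment": the same for the moment, N m; "opening": finger opening in mm; "grip_force": force on a finger pad.
Only numpy, scipy, OpenCV 4.12 (cv2) and the standard library are available. Lean on these libraries where they do the work, as an engineer would, in place of code of your own. Each camera call takes 0.05 s, during which the arm holds its last target. There are 200 camera calls.

TASK

A mixed handful of portion jars has come back on the serving tray: stand all five upright on the floor of the wooden display rack that already shows a jar of the same kind - honey with honey, strawberry with strawberry, blueberry with blueberry. They are glass, so set them down rather than dropping them, never knock one over, and leave the sugar bowl and the upturned tumbler where they are.

Things in the scene. Friction and masses are not known exactly. Their poses are not given: they have to be found in the camera images.
- honey_1: Loose honey jar (golden-yellow lid, amber contents, white band): round, straight-sided, 44 mm diameter, 52 mm high (lid: top 14 mm), about 75 g; grip lid or glass. Origin: centre of underside, z up; yaw means nothing. Starts upright among the loose jars (75 mm or more apart, centre to centre) on a cream tray 270 x 200 mm, floor 4 mm, rim 12 mm above the counter.
- honey_2: Loose honey jar (golden-yellow lid, amber contents, white band): round, straight-sided, 44 mm diameter, 52 mm high (lid: top 14 mm), about 75 g; grip lid or glass. Origin: centre of underside, z up; yaw means nothing. Starts upright among the loose jars (75 mm or more apart, centre to centre) on a cream tray 270 x 200 mm, floor 4 mm, rim 12 mm above the counter.
- strawberry_1: Loose strawberry jar (bright red lid, dark red contents, white band): round, straight-sided, 44 mm diameter, 52 mm high (lid: top 14 mm), about 75 g; grip lid or glass. Origin: centre of underside, z up; yaw means nothing. Starts upright among the loose jars (75 mm or more apart, centre to centre) on a cream tray 270 x 200 mm, floor 4 mm, rim 12 mm above the counter.
- strawberry_2: Loose strawberry jar (bright red lid, dark red contents, white band): round, straight-sided, 44 mm diameter, 52 mm high (lid: top 14 mm), about 75 g; grip lid or glass. Origin: centre of underside, z up; yaw means nothing. Starts upright among the loose jars (75 mm or more apart, centre to centre) on a cream tray 270 x 200 mm, floor 4 mm, rim 12 mm above the counter.
- blueberry_1: Loose blueberry jar (blue lid, dark purple contents, white band): round, straight-sided, 44 mm diameter, 52 mm high (lid: top 14 mm), about 75 g; grip lid or glass. Origin: centre of underside, z up; yaw means nothing. Starts upright among the loose jars (75 mm or more apart, centre to centre) on a cream tray 270 x 200 mm, floor 4 mm, rim 12 mm above the counter.
- honey_rack: Honey rack: fixed dark wood tray 222 x 78 mm, long in x (away from the robot), floor 5 mm thick, lip 6 mm wide with top 20 mm above counter; bay 210 x 66 mm inside. A fixed honey stock jar (like the loose ones) stands at x=+74 mm, y=0; x from -105 to +50 mm is free, room for two jars in a row. Origin: centre of underside on the counter, z up. The racks stand side by side.
- strawberry_rack: Strawberry rack: fixed dark wood tray 222 x 78 mm, long in x (away from the robot), floor 5 mm thick, lip 6 mm wide with top 20 mm above counter; bay 210 x 66 mm inside. A fixed strawberry stock jar (like the loose ones) stands at x=+74 mm, y=0; x from -105 to +50 mm is free, room for two jars in a row. Origin: centre of underside on the counter, z up. The racks stand side by side.
- blueberry_rack: Blueberry rack: fixed dark wood tray 222 x 78 mm, long in x (away from the robot), floor 5 mm thick, lip 6 mm wide with top 20 mm above counter; bay 210 x 66 mm inside. A fixed blueberry stock jar (like the loose ones) stands at x=+74 mm, y=0; x from -105 to +50 mm is free, room for two jars in a row. Origin: centre of underside on the counter, z up. The racks stand side by side.
- sugar_bowl: White lidded china sugar bowl, loose, 110 mm across, 92 mm high to the top of its knob, 0.45 kg; origin at the centre of its underside. A bystander: leave it where it stands.
- tumbler: Clear glass tumbler standing upside down, loose, 72 mm across at the counter, 90 mm high, 0.22 kg; origin at the centre of its underside on the counter. A bystander: leave it where it stands.
Things that resemble listed ones, but are neither listed nor needed, are in the scene too. Leave any turquoise look-alike of the honey_2 alone.

How it is judged (in metres and radians):
At the end, for the whole second after the job is handed in: Each loose jar stands on the floor of its own kind's rack, inside the lips (within 15 mm of the rack's centre line, 90 mm of its middle lengthwise, underside within 4 mm of the floor), within 0.1 rad of upright, released and at rest (x of honey_1 in the frame of honey_rack between -0.09 and 0.09 m and y of honey_1 in the frame of honey_rack between -0.015 and 0.015 m and z of honey_1 in the frame of honey_rack between 0.002 and 0.009 m and angle between each of honey_1, honey_2, strawberry_1, strawberry_2, blueberry_1's own z axis and vertical below 0.1 rad and linear speed of each of honey_1, honey_2, strawberry_1, strawberry_2, blueberry_1 below 0.02 m/s and angular speed of each of honey_1, honey_2, strawberry_1, strawberry_2, blueberry_1 below 0.2 rad/s and x of honey_2 in the frame of honey_rack between -0.09 and 0.09 m and y of honey_2 in the frame of honey_rack between -0.015 and 0.015 m and z of honey_2 in the frame of honey_rack between 0.002 and 0.009 m and x of strawberry_1 in the frame of strawberry_rack between -0.09 and 0.09 m and y of strawberry_1 in the frame of strawberry_rack between -0.015 and 0.015 m and z of strawberry_1 in the frame of strawberry_rack between 0.002 and 0.009 m and x of strawberry_2 in the frame of strawberry_rack between -0.09 and 0.09 m and y of strawberry_2 in the frame of strawberry_rack between -0.015 and 0.015 m and z of strawberry_2 in the frame of strawberry_rack between 0.002 and 0.009 m and x of blueberry_1 in the frame of blueberry_rack between -0.09 and 0.09 m and y of blueberry_1 in the frame of blueberry_rack between -0.015 and 0.015 m and z of blueberry_1 in the frame of blueberry_rack between 0.002 and 0.009 m); the robot touches nothing.
It fails at once if a jar is dropped or thrown (moves faster than 0.6 m/s out of the fingers, as after a fall of about 20 mm) ((linear speed of honey_1 above 0.6 m/s and contact force between the fingers and honey_1 below 0.01 N) or (linear speed of honey_2 above 0.6 m/s and contact force between the fingers and honey_2 below 0.01 N) or (linear speed of strawberry_1 above 0.6 m/s and contact force between the fingers and strawberry_1 below 0.01 N) or (linear speed of strawberry_2 above 0.6 m/s and contact force between the fingers and strawberry_2 below 0.01 N) or (linear speed of blueberry_1 above 0.6 m/s and contact force between the fingers and blueberry_1 below 0.01 N)).
It fails at once if a jar is knocked over (leans by more than 0.7 rad) (angle between any of honey_1, honey_2, strawberry_1, strawberry_2, blueberry_1's own z axis and vertical above 0.7 rad).
It fails at once if the sugar bowl or the tumbler is shifted by more than 20 mm (distance of any of sugar_bowl, tumbler from where it was at the start of the episode above 0.02 m).
It also fails if it takes over 128 s, if anything falls off the work surface, if the arm or the gripper's body presses on something with over 40 N, if the wrist force passes 120 N, or if a joint passes its speed limit or range.

## Working session

There is one attempt and no reset: what is moved stays moved. The work goes in short steps, Python scripts to look and compute and a tool call to move; the robot and the scene stay as the last step left them, time stands still between calls to the robot, and variables do not carry over. Pictures are saved under pics/ and viewed, at most 14 in all, crops included, and the job is handed in when it is done.

Besides the shell and the picture viewer there is one more tool, called after "Call:" as name([rows], argument=value, ...), one row to a line, values as JSON. send_rows: Moves the arm, as the interface text tells. Its arguments: {"type":"object","properties":{"moves":{"type":"array","items":{"type":"array"}},"claw":{"type":"number"},"newtons":{"type":"number"}},"required":["moves"]}

```bash
mkdir -p pics; python3 - <<'E'
from rig import *
import cv2
print(robot.read_state(), robot.hold_point_z)
for n in("scene","top"):
    c=camera(n); cv2.imwrite(f"pics/{n}0.png",c["color"]); print(n,c["fx"],c["cx"],c["cy"],c["R"],c["t"])
E
```

```text
{'t': 0.0, 'joints': array([-1.42157903e+00,  3.51177958e-01,  1.65240998e+00, -2.33338286e-05,
        1.13912337e+00, -8.46014721e-02]), 'qvel': array([-0.00011695,  0.00026806,  0.00103964, -0.00109151,  0.00041338,
        0.00023237]), 'joint_torque': array([-6.02127111e-04, -4.97319102e+01, -2.85249764e+01,  6.99210539e-02,
        2.57930282e-02, -8.70630015e-05]), 'eef_pos': array([ 127.39890215, -534.68898298,  218.13871886]), 'eef_rot': array([-3.14047621e+00, -7.34199532e-05,  2.33828502e-01]), 'force': array([0.01599767, 0.04450342, 0.50764278]), 'moment': array([ 0.04905906,  0.03284482, -0.01937463]), 'grip_force': 0.0, 'opening': 93.02158758452627} 18.8
scene 454.7801050998522 320.8774008580257 239.25051546577242 [[-0.11094597  0.99380314 -0.00680444]
 [ 0.84998377  0.09133793 -0.51883038]
 [-0.51499376 -0.0633458  -0.85485012]] [ 152.71591793 -490.84843757 1304.99738907]
top 621.5975367915221 306.85549813873223 231.26053140619504 [[-0.02026535 -0.99974894  0.0095588 ]
 [-0.99702403  0.01949699 -0.07458519]
 [ 0.07438009 -0.01104185 -0.99716883]] [ -74.77273373  624.56149628 1507.52333939]
```

View pics/scene0.png

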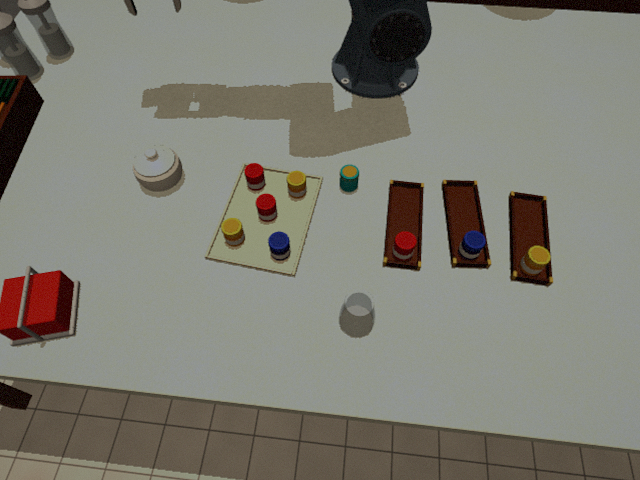

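View pics/top0.png

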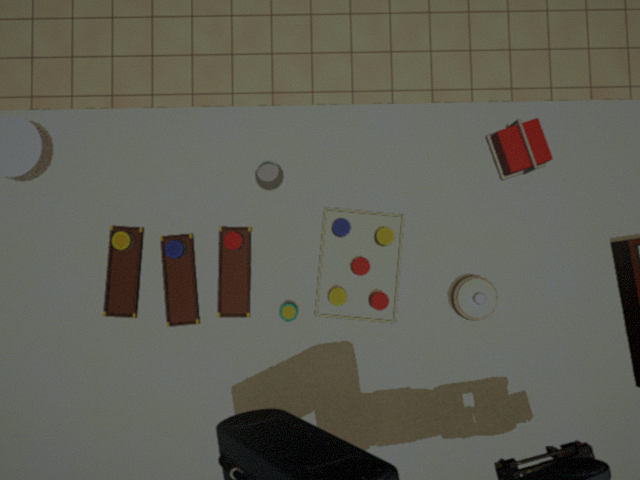

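The top view shows these candidates. Loose jars on the tray: blueberry (341,228), honey (385,236) and (337,296), strawberry (360,266) and (379,300). Stock jars in the racks: honey (121,240), blueberry (175,249), strawberry (232,240). The turquoise look-alike with the yellow centre is at (288,311), off the tray, so I leave it alone. The bowl is at (475,298), the tumbler at (269,175), and there is a red box at (520,150).

```bash
cat > h.py <<'E'
from rig import *
import cv2, numpy as np
def ray(c,px,z):
    d=c["R"].T@np.array([(px[0]-c["cx"])/c["fx"],(px[1]-c["cy"])/c["fy"],1]); o=-c["R"].T@c["t"]
    return (o+d*(z-o[2])/d[2])
def mask(img,col):
    h=cv2.cvtColor(img,cv2.COLOR_BGR2HSV)
    r={"y":[((18,120,90),(32,255,255))],"b":[((108,120,60),(125,255,255))],"r":[((0,190,110),(6,255,255)),((174,190,110),(180,255,255))]}[col]
    return sum(cv2.inRange(h,a,b) for a,b in r)
def blobs(m,lo,hi):
    n,l,s,ce=cv2.connectedComponentsWithStats(m)
    return [(ce[i],s[i,4]) for i in range(1,n) if lo<s[i,4]<hi]
E
python3 - <<'E'
from h import *
c=camera("top")
for k in "yrb":
    for ce,a in blobs(mask(c["color"],k),60,700): print("top",k,ce.round(1),a,ray(c,ce,56.5)[:2].round(1))
h=cv2.cvtColor(c["color"],cv2.COLOR_BGR2HSV)
print(h[290,120],h[290,180],h[340,150],h[311,288])
m=cv2.inRange(h,(0,100,10),(14,255,150)); m[:, 270:]=0; m[350:]=0;m[:200]=0
m=cv2.morphologyEx(m,cv2.MORPH_CLOSE,np.ones((25,3)))
for q in cv2.findContours(m,0,1)[0]:
    if cv2.contourArea(q)>1000:
        p=np.array([ray(c,x,20)[:2] for x in q[:,0].astype(float)],np.float32); print("rack",cv2.minAreaRect(p))
s=camera("scene")
for n in("honey_rack","strawberry_rack","blueberry_rack"):
    for cc,nm in((c,"top"),(s,"scene")):
        for d in landmark_of(nm,n)[:2]: print(n,nm,round(d["score"],2),ray(cc,d["at"],0)[:2].round(1))
for n in("sugar_bowl","tumbler"):
    for d in landmark_of("top",n)[:1]: print(n,d["score"],ray(c,d["at"],0)[:2].round(1))
for n in("honey_1","strawberry_1","blueberry_1"):
    for d in landmark_of("scene",n): print(n,round(d["score"],2),np.round(d["at"]),ray(s,d["at"],4)[:2].round(1))
cr=cv2.resize(c["color"][200:340,270:430],None,fx=4,fy=4,interpolation=2);cv2.imwrite("pics/crop1.png",cr)
E
```

```text
top y [384.9 235.5] 236 [ 606.5 -274.8]
top y [120.4 240.1] 237 [607.9 361.2]
top y [337.2 295.9] 241 [ 463.9 -156.3]
top y [288.1 311.8] 123 [428.7 -38.3]
top b [340.9 226.7] 96 [ 630.  -169.1]
top b [173.6 248.8] 231 [584.5 233.8]
[ 11 179  54] [ 11 152  62] [ 47  17 106] [ 28 164 107]
rack ((511.17803955078125, 227.10508728027344), (217.03858947753906, 76.10581970214844), 4.099756717681885)
rack ((528.2802124023438, 93.57658386230469), (73.58051300048828, 218.37840270996094), 89.23617553710938)
rack ((534.3548583984375, 364.45538330078125), (77.4399185180664, 217.6153106689453), 85.16041564941406)
honey_rack top 0.64 [539.  373.4]
honey_rack top 0.29 [510.4 231.8]
honey_rack scene 0.97 [537.  370.6]
strawberry_rack top 0.73 [529.7  97.4]
strawberry_rack top 0.21 [ 464.3 -159.8]
strawberry_rack scene 0.88 [541.6  92.4]
blueberry_rack top 0.61 [513.7 225.6]
blueberry_rack scene 0.81 [511.1 225.8]
sugar_bowl 0.74 [ 634.8 -171.4]
tumbler 0.72 [771.8  14.5]
honey_1 0.85 [294. 191.] [ 462.9 -165.6]
honey_1 0.75 [350. 185.] [430.7 -35.1]
honey_1 0.68 [234. 238.] [ 605.3 -278.8]
strawberry_1 0.84 [266. 213.] [ 532.5 -219.5]
strawberry_1 0.58 [257. 186.] [ 456.8 -255.4]
blueberry_1 0.95 [280. 255.] [ 638.2 -171.4]
```

View pics/crop1.png

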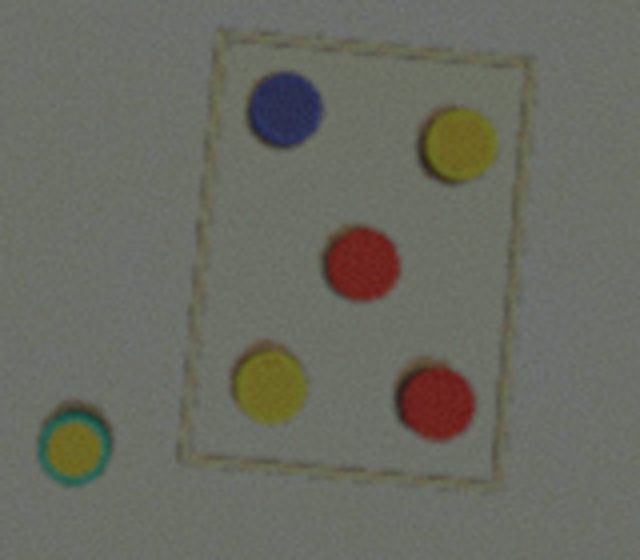

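The crop confirms it: blue, yellow, red, yellow and red plain lids on the tray. The turquoise-ringed jar at crop (75,448) is off the tray and excluded. I start with honey at (464,-156).

Call:
send_rows([
  [[0.06,0.05,-0.01],-0.1],
  [[0.11,0.1,-0.02],-0.2],
  [[0.15,0.15,-0.03],-0.234],
  [[0.19,0.2,-0.04],-0.234],
  [[0.23,0.25,-0.05],-0.234],
], claw=1, newtons=15)

```text
t: 1.38
eef_pos: [338.8, -308.0, 173.5]
eef_rot: [3.141, -0.001, -0.0]
force: [0.3, 0.1, -0.4]
opening: 93.1
grip_force: 0.0
```

```bash
python3 - <<'E'
from h import *
c=camera("top")
for p in((360.5,266),(379.2,300.5),(341.2,227.2),(232.4,240)): print(ray(c,p,56.5)[:2].round(1))
E
```

```text
[ 534.3 -214. ]
[ 451.  -256.6]
[ 628.7 -169.9]
[602.9  92.6]
```

Call:
send_rows([
  [[0.036,0.043,0],0],
  [[0.072,0.086,0],0],
  [[0.107,0.129,0],0],
  [[0.107,0.129,0],0],
  [[0.107,0.129,0],0],
])

```text
t: 2.05
eef_pos: [444.4, -180.8, 173.5]
eef_rot: [3.142, 0.0, 0.0]
force: [-0.5, 0.2, 0.8]
opening: 93.0
grip_force: 0.0
```

```bash
python3 - <<'E'
from h import *
c=camera("wrist"); cv2.imwrite("pics/w1.png",c["color"]); print(robot.read_state()["eef_pos"])
for k in "yrb":
    for ce,a in blobs(mask(c["color"],k),300,99999): print(k,ce.round(1),a,ray(c,ce,56)[:2].round(1))
E
```

```text
[ 444.17194101 -181.2620096   173.5172218 ]
y [452.3  23.9] 2686 [ 604.6 -277. ]
y [295.9 211.5] 2124 [ 465.  -159.5]
y [161.5 250.1] 1012 [431.1 -42.7]
r [366.9 121.5] 2200 [ 536.6 -216.6]
r [413.  224.1] 793 [ 454.3 -258.6]
b [310.3   6.6] 647 [ 615.6 -172.8]
```

View pics/w1.png

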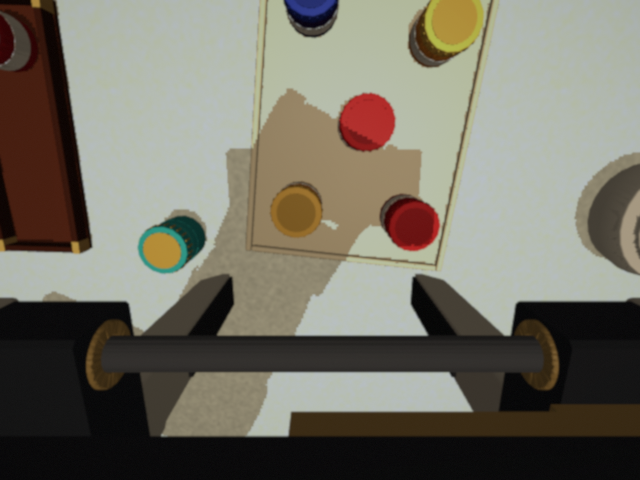

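The wrist view shows the target honey lid at (296,211), with no obstacle within finger reach. The turquoise one is at (162,250). Descending now.

Call:
send_rows([
  [[0.021,0.022,0],0],
  [[0.021,0.022,-0.05],0],
  [[0.021,0.022,-0.1],0],
  [[0.021,0.022,-0.144],0],
  [[0.021,0.022,-0.144],0],
])

```text
t: 2.72
eef_pos: [463.5, -158.9, 27.6]
eef_rot: [-3.139, 0.005, -0.002]
force: [0.4, -1.0, 0.6]
opening: 93.0
grip_force: 0.0
```

Call:
send_rows([
  [[0,0,0],0],
  [[0,0,0],0],
  [[0,0,0],0],
  [[0,0,0],0],
  [[0,0,0],0],
], claw=0.3, newtons=15)

```text
t: 3.35
eef_pos: [465.8, -158.5, 29.8]
eef_rot: [3.141, -0.0, -0.0]
force: [-0.1, 0.2, -0.3]
opening: 47.2
grip_force: 0.0
```

Call:
send_rows([
  [[0,0,0],0],
  [[0,0,0],0],
  [[0,0,0],0],
  [[0,0,0.03],0],
  [[0,0,0.07],0],
], claw=0, newtons=15)

```text
t: 3.98
eef_pos: [465.0, -158.3, 99.6]
eef_rot: [-3.141, 0.002, -0.0]
force: [0.9, 0.1, 0.3]
opening: 43.7
grip_force: 15.0
```

Call:
send_rows([
  [[0,0.01,0.04],0],
  [[0,0.05,0.06],0],
  [[0,0.1,0.06],0],
  [[0,0.15,0.06],0],
  [[0,0.2,0.06],0],
])

```text
t: 4.6
eef_pos: [465.4, 43.0, 159.5]
eef_rot: [3.142, -0.0, -0.0]
force: [0.6, -0.1, -0.7]
opening: 43.9
grip_force: 15.0
```

Call:
send_rows([
  [[0,0.05,0],0],
  [[0,0.1,0],0],
  [[0,0.15,0],0],
  [[0,0.19,0],0],
  [[0,0.19,0],0],
])

```text
t: 5.22
eef_pos: [465.2, 233.4, 159.1]
eef_rot: [3.142, 0.0, 0.003]
force: [-0.2, -0.6, -1.1]
opening: 43.7
grip_force: 15.0
```

```bash
python3 - <<'E'
from h import *
c=camera("wrist"); cv2.imwrite("pics/w2.png",c["color"]); s=robot.read_state();print(s["eef_pos"],s["opening"],s["grip_force"],s["t"])
for k in "yrb":
    for ce,a in blobs(mask(c["color"],k),300,99999): print(k,ce.round(1),a,ray(c,ce,57)[:2].round(1))
E
```

```text
[465.25565727 232.03413428 159.08025172] 43.77068647451415 14.999934020452201 5.275
y [145.8  41. ] 3871 [609.5 357. ]
y [322.  303.4] 5800 [409.2 232.6]
y [632.8 281.7] 415 [429.9 -28.1]
y [213.3 355.9] 452 [357.9 329.4]
y [432.5 360.4] 343 [353.8 133.4]
r [523.7  51.3] 3326 [603.9  90.5]
b [324.5  77.5] 3114 [586.3 231.4]
```

View pics/w2.png

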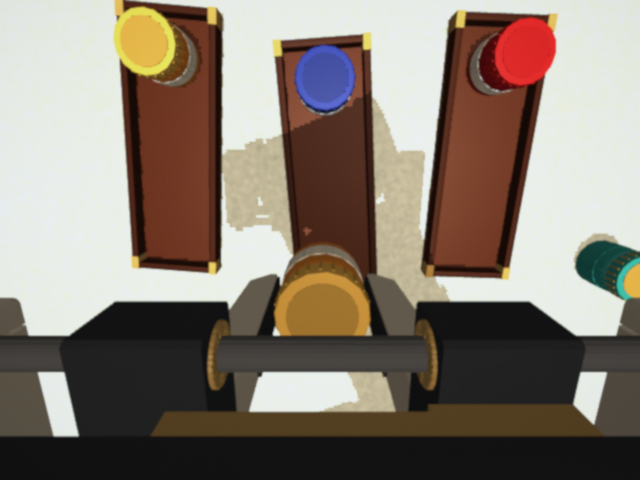

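Jar held. The gold rack corners are visible: honey (136,262), (213,267), (212,15), (119,6); strawberry (430,270), (505,272), (553,20), (461,19); blueberry far corners (278,47), (367,41).

```bash
python3 - <<'E'
from h import *
c=camera("wrist")
for n,L in dict(h=[(136,262),(213,267),(212,15),(119,6)],s=[(430,270),(505,272),(553,20),(461,19)],b=[(278,47),(367,41)]).items():
    P=np.array([ray(c,p,20)[:2] for p in L]); print(n,P.round(1).tolist(),P.mean(0).round(1))
E
```

```text
h [[433.5, 405.9], [428.7, 334.0], [638.0, 318.1], [644.0, 390.1]] [536. 362.]
s [[426.1, 129.1], [424.3, 57.8], [635.2, 49.7], [635.7, 122.3]] [530.3  89.7]
b [[615.5, 267.0], [620.0, 195.7]] [617.7 231.4]
```

Call:
send_rows([
  [[0.025,0.045,0],0],
  [[0.05,0.09,0],0],
  [[0.073,0.13,0],0],
  [[0.073,0.13,-0.03],0],
  [[0.073,0.13,-0.06],0],
])

```text
t: 5.95
eef_pos: [539.2, 360.3, 98.5]
eef_rot: [3.141, 0.0, -0.001]
force: [-1.1, -0.1, -1.2]
opening: 43.7
grip_force: 15.0
```

Call:
send_rows([
  [[0,0,-0.03],0],
  [[0,0,-0.05],0],
  [[0,0,-0.06],0],
  [[0,0,-0.062],0],
  [[0,0,-0.062],0],
])

```text
t: 6.58
eef_pos: [539.1, 361.6, 38.4]
eef_rot: [-3.141, -0.001, -0.0]
force: [-0.7, 0.5, -0.3]
opening: 43.6
grip_force: 15.0
```

Call:
send_rows([
  [[-0.001,0,-0.002],0],
  [[-0.001,0,-0.004],0],
  [[-0.001,0,-0.006],0],
  [[-0.001,0,-0.0065],0],
  [[-0.001,0,-0.0065],0],
])

```text
t: 7.2
eef_pos: [537.7, 361.5, 31.0]
eef_rot: [3.142, 0.0, -0.0]
force: [0.1, -1.0, -0.7]
opening: 43.9
grip_force: 15.0
```

Call:
send_rows([
  [[0,0,0],0],
  [[0,0,0],0],
  [[0,0,0],0],
  [[0,0,0],0],
  [[0,0,0],0],
], claw=0.8)

```text
t: 7.82
eef_pos: [537.7, 361.5, 31.0]
eef_rot: [-3.142, -0.0, -0.0]
force: [-0.3, 0.6, 0.8]
opening: 74.1
grip_force: 0.0
```

Call:
send_rows([
  [[0,0,0.03],0],
  [[0,0,0.07],0],
  [[0,0,0.11],0],
  [[0,-0.03,0.13],0],
  [[0,-0.08,0.13],0],
])

```text
t: 8.45
eef_pos: [538.3, 281.7, 162.9]
eef_rot: [-3.14, -0.003, 0.002]
force: [0.8, 0.3, -0.2]
opening: 74.5
grip_force: 0.0
```

```bash
python3 - <<'E'
from h import *
c=camera("wrist"); cv2.imwrite("pics/w3.png",c["color"]); s=robot.read_state();print(s["eef_pos"],s["opening"],s["t"])
for k in "y":
    for ce,a in blobs(mask(c["color"],k),300,99999): print(k,ce.round(1),a,ray(c,ce,57)[:2].round(1))
E
```

```text
[537.79578584 276.11076055 161.74910423] 74.21171238159178 8.5
y [222.7 148.6] 2750 [610.1 357.8]
y [226.4 240.1] 2321 [537.4 359.9]
y [137.9 359.6] 436 [425.1 447.9]
y [506.6 360.7] 385 [424.9 113.6]
```

View pics/w3.png

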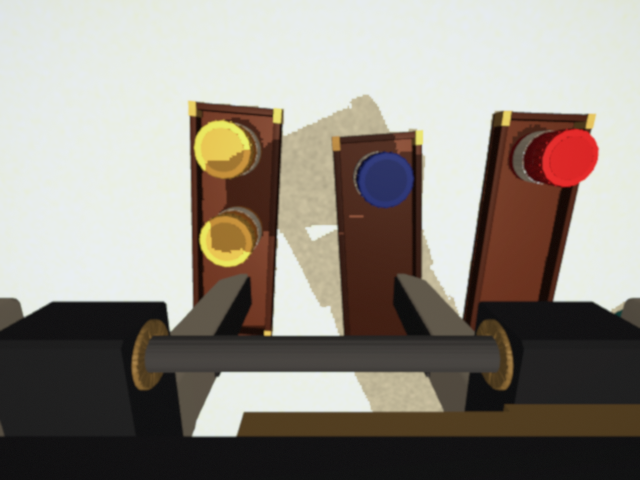

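The jar stands in the honey rack at (537,360), in line with the stock jar; its lid is at pixel (226,240). Next is honey at (605.5,-276.5).

Call:
send_rows([
  [[0.01,-0.05,0],0],
  [[0.02,-0.105,0],0],
  [[0.03,-0.16,0],0],
  [[0.04,-0.215,0],0],
  [[0.05,-0.27,0],0],
])

```text
t: 9.12
eef_pos: [587.8, 9.7, 161.2]
eef_rot: [-3.142, -0.0, -0.0]
force: [0.5, 0.2, 0.1]
opening: 74.3
grip_force: 0.0
```

Call:
send_rows([
  [[0.004,-0.055,0],0],
  [[0.008,-0.11,0],0],
  [[0.012,-0.165,0],0],
  [[0.015,-0.22,0],0],
  [[0.018,-0.265,0],0],
])

```text
t: 9.75
eef_pos: [605.5, -255.7, 161.0]
eef_rot: [3.142, -0.0, -0.001]
force: [0.2, 0.9, -0.5]
opening: 74.5
grip_force: 0.0
```

Call:
send_rows([
  [[0,-0.021,0],0],
  [[0,-0.021,-0.04],0],
  [[0,-0.021,-0.085],0],
  [[0,-0.021,-0.125],0],
  [[0,-0.021,-0.131],0],
], claw=0.9)

```text
t: 10.38
eef_pos: [604.3, -273.0, 27.6]
eef_rot: [-3.139, 0.004, 0.0]
force: [-0.2, 0.5, -0.1]
opening: 83.9
grip_force: 0.0
```

Call:
send_rows([
  [[0,0,0],0],
  [[0,0,0],0],
  [[0,0,0],0],
  [[0,0,0],0],
  [[0,0,0],0],
], claw=0.3)

```text
t: 11.0
eef_pos: [605.9, -274.7, 30.6]
eef_rot: [3.141, -0.001, -0.0]
force: [-0.3, -0.6, 3.2]
opening: 43.7
grip_force: 15.0
```

Call:
send_rows([
  [[0,0,0],0],
  [[0,0,0],0],
  [[0,0,0],0],
  [[0,0,0.03],0],
  [[0,0,0.07],0],
], claw=0, newtons=15)

```text
t: 11.62
eef_pos: [604.9, -274.1, 99.6]
eef_rot: [-3.14, 0.003, -0.0]
force: [0.5, 0.1, -1.3]
opening: 43.6
grip_force: 15.0
```

Call:
send_rows([
  [[0,0.01,0.04],0],
  [[-0.01,0.05,0.06],0],
  [[-0.02,0.105,0.06],0],
  [[-0.03,0.16,0.06],0],
  [[-0.04,0.215,0.06],0],
])

```text
t: 12.25
eef_pos: [564.9, -57.8, 159.8]
eef_rot: [-3.141, 0.0, -0.001]
force: [0.3, 0.4, -1.3]
opening: 43.6
grip_force: 15.0
```

Call:
send_rows([
  [[-0.01,0.055,0],0],
  [[-0.02,0.11,0],0],
  [[-0.03,0.165,0],0],
  [[-0.04,0.22,0],0],
  [[-0.05,0.275,0],0],
])

```text
t: 12.88
eef_pos: [514.9, 217.2, 159.8]
eef_rot: [3.142, 0.0, -0.0]
force: [0.7, 0.3, -0.9]
opening: 43.7
grip_force: 15.0
```

Call:
send_rows([
  [[-0.015,0.05,0],0],
  [[-0.03,0.1,0],0],
  [[-0.044,0.15,0],0],
  [[-0.044,0.15,-0.01],0],
  [[-0.044,0.15,-0.05],0],
])

```text
t: 13.5
eef_pos: [472.5, 366.1, 110.7]
eef_rot: [-3.14, -0.003, 0.001]
force: [0.2, 0.3, -0.7]
opening: 43.5
grip_force: 15.0
```

Call:
send_rows([
  [[0,0,-0.03],0],
  [[0,0,-0.05],0],
  [[0,0,-0.065],0],
  [[0,0,-0.07],0],
  [[0,0,-0.07],0],
])

```text
t: 14.12
eef_pos: [471.9, 365.4, 40.2]
eef_rot: [-3.142, -0.0, -0.0]
force: [0.5, -0.3, -0.2]
opening: 43.8
grip_force: 15.0
```

Call:
send_rows([
  [[0,0.001,-0.003],0],
  [[0,0.001,-0.006],0],
  [[0,0.001,-0.008],0],
  [[0,0.001,-0.0088],0],
  [[0,0.001,-0.0088],0],
])

```text
t: 14.75
eef_pos: [471.7, 366.5, 31.5]
eef_rot: [3.142, 0.0, -0.0]
force: [-2.5, -1.2, 4.3]
opening: 43.7
grip_force: 15.0
```

Call:
send_rows([
  [[0,0,0],0],
  [[0,0,0],0],
  [[0,0,0],0],
  [[0,0,0],0],
  [[0,0,0],0],
], claw=0.8)

```text
t: 15.38
eef_pos: [471.7, 366.5, 31.2]
eef_rot: [-3.142, 0.0, -0.0]
force: [-0.4, -0.3, 0.4]
opening: 74.3
grip_force: 0.0
```

Call:
send_rows([
  [[0,0,0.03],0],
  [[0,0,0.07],0],
  [[0,0,0.11],0],
  [[0.02,-0.03,0.13],0],
  [[0.04,-0.08,0.13],0],
])

```text
t: 16.0
eef_pos: [512.8, 286.8, 163.1]
eef_rot: [-3.14, -0.003, 0.002]
force: [1.5, -0.5, -1.0]
opening: 74.3
grip_force: 0.0
```

Call:
send_rows([
  [[0.01,-0.05,0],0],
  [[0.02,-0.105,0],0],
  [[0.03,-0.16,0],0],
  [[0.035,-0.215,0],0],
  [[0.04,-0.26,0],0],
])

```text
t: 16.62
eef_pos: [551.7, 24.4, 161.4]
eef_rot: [3.142, -0.0, -0.001]
force: [0.6, -0.3, -0.4]
opening: 74.0
grip_force: 0.0
```

```bash
python3 - <<'E'
from h import *
s=robot.read_state();print(s["eef_pos"],s["opening"],s["t"])
c=camera("top");cv2.imwrite("pics/t2.png",c["color"])
for k in "yrb":
    for ce,a in blobs(mask(c["color"],k),40,700): print("top",k,ce.round(1),a,ray(c,ce,56.5)[:2].round(1))
E
```

```text
[551.6932153   24.39706471 161.35178694] 74.04598767551387 16.625
top y [120.4 240.1] 251 [607.9 361.1]
top y [119.3 270.8] 255 [534.5 363.8]
top y [117.1 297.3] 255 [471.5 368.7]
top y [289.  311.7] 105 [428.8 -40.4]
top r [536.7 140.4] 576 [ 832.3 -653.5]
top r [513.8 147.9] 665 [ 814.9 -596.4]
top b [340.5 227. ] 95 [ 629.3 -168.2]
top b [173.9 248.9] 238 [584.4 233.2]
```

View pics/t2.png

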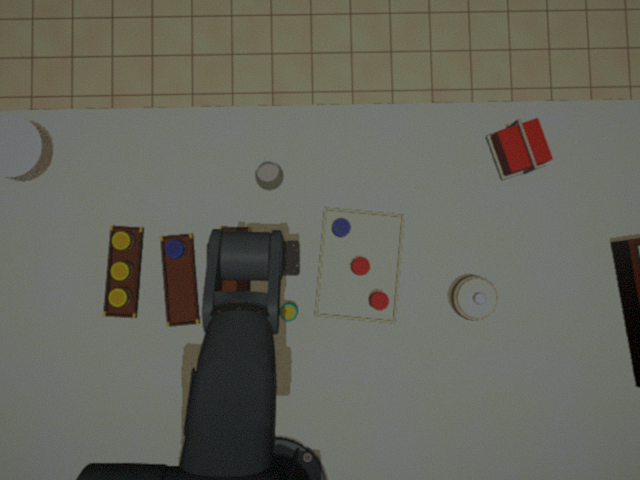

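Both honey jars are lined up in their rack, lids at (119,271) and (117,297), and the rest is untouched. Next is the blueberry at about (629.5,-172).

Call:
send_rows([
  [[0.02,-0.05,0],0],
  [[0.04,-0.1,0],0],
  [[0.06,-0.15,0],0],
  [[0.078,-0.196,0],0],
  [[0.078,-0.196,0],0],
], claw=0.9)

```text
t: 17.3
eef_pos: [630.0, -172.4, 160.7]
eef_rot: [3.141, -0.0, -0.003]
force: [-0.8, 0.5, -0.3]
opening: 83.9
grip_force: 0.0
```

Call:
send_rows([
  [[0,0,-0.04],0],
  [[0,0,-0.085],0],
  [[0,0,-0.12],0],
  [[0,0,-0.131],0],
  [[0,0,-0.131],0],
])

```text
t: 17.92
eef_pos: [629.7, -169.0, 30.6]
eef_rot: [-3.141, 0.0, 0.0]
force: [0.4, 0.7, -1.1]
opening: 83.4
grip_force: 0.0
```

Call:
send_rows([
  [[0,0,0],0],
  [[0,0,0],0],
  [[0,0,0],0],
  [[0,0,0],0],
  [[0,0,0],0],
], claw=0.3)

```text
t: 18.55
eef_pos: [629.8, -169.7, 30.4]
eef_rot: [3.141, -0.0, -0.0]
force: [-0.3, -1.0, 1.1]
opening: 43.6
grip_force: 15.0
```

Call:
send_rows([
  [[0,0,0],0],
  [[0,0,0],0],
  [[0,0,0],0],
  [[0,0,0.03],0],
  [[0,0,0.07],0],
], claw=0, newtons=15)

```text
t: 19.18
eef_pos: [628.8, -169.2, 99.7]
eef_rot: [-3.14, 0.003, -0.0]
force: [0.7, -0.3, 0.0]
opening: 43.8
grip_force: 15.0
```

Call:
send_rows([
  [[0,0.01,0.04],0],
  [[-0.02,0.05,0.06],0],
  [[-0.04,0.1,0.06],0],
  [[-0.06,0.15,0.06],0],
  [[-0.08,0.2,0.06],0],
])

```text
t: 19.8
eef_pos: [548.6, 32.0, 160.0]
eef_rot: [-3.141, 0.0, -0.0]
force: [1.1, 0.1, -0.8]
opening: 44.0
grip_force: 15.0
```

Call:
send_rows([
  [[-0.02,0.05,0],0],
  [[-0.04,0.1,0],0],
  [[-0.06,0.15,0],0],
  [[-0.077,0.193,0],0],
  [[-0.077,0.193,0],0],
])

```text
t: 20.42
eef_pos: [471.3, 225.7, 160.0]
eef_rot: [-3.141, 0.001, 0.003]
force: [0.8, -1.4, -1.0]
opening: 43.6
grip_force: 15.0
```

Call:
send_rows([
  [[0,0,-0.03],0],
  [[0,0,-0.07],0],
  [[0,0,-0.1],0],
  [[0,0,-0.12],0],
  [[0,0,-0.12],0],
])

```text
t: 21.05
eef_pos: [472.1, 222.5, 39.0]
eef_rot: [3.141, 0.003, -0.001]
force: [-0.3, 0.2, -0.5]
opening: 43.6
grip_force: 15.0
```

Call:
send_rows([
  [[0,0,-0.003],0],
  [[0,0,-0.005],0],
  [[0,0,-0.007],0],
  [[0,0,-0.0078],0],
  [[0,0,-0.0078],0],
])

```text
t: 21.68
eef_pos: [472.7, 223.5, 32.5]
eef_rot: [3.142, 0.0, -0.0]
force: [-0.8, 0.1, -0.4]
opening: 43.4
grip_force: 15.0
```

Call:
send_rows([
  [[0,0,0],0],
  [[0,0,0],0],
  [[0,0,0],0],
  [[0,0,0],0],
  [[0,0,0],0],
], claw=0.8)

```text
t: 22.3
eef_pos: [472.7, 223.5, 32.5]
eef_rot: [-3.142, -0.0, -0.0]
force: [-0.7, 0.1, -0.2]
opening: 74.2
grip_force: 0.0
```

Call:
send_rows([
  [[0,0,0.03],0],
  [[0,0,0.07],0],
  [[0,0,0.11],0],
  [[0.01,-0.03,0.13],0],
  [[0.02,-0.08,0.13],0],
])

```text
t: 22.92
eef_pos: [493.7, 143.5, 164.2]
eef_rot: [-3.141, -0.003, 0.002]
force: [-0.2, 0.7, -0.8]
opening: 74.5
grip_force: 0.0
```

Call:
send_rows([
  [[0.01,-0.05,0],0],
  [[0.02,-0.105,0],0],
  [[0.03,-0.16,0],0],
  [[0.035,-0.215,0],0],
  [[0.04,-0.26,0],0],
])

```text
t: 23.55
eef_pos: [532.6, -118.6, 162.5]
eef_rot: [3.142, -0.0, -0.001]
force: [0.7, 0.4, 0.7]
opening: 74.2
grip_force: 0.0
```

Call:
send_rows([
  [[0.002,-0.05,0],0],
  [[0.003,-0.097,0],0],
  [[0.003,-0.097,0],0],
  [[0.003,-0.097,-0.04],0],
  [[0.003,-0.097,-0.08],0],
], claw=0.9)

```text
t: 24.18
eef_pos: [535.8, -212.8, 81.7]
eef_rot: [3.141, -0.001, 0.0]
force: [0.4, 0.1, 0.1]
opening: 83.6
grip_force: 0.0
```

Call:
send_rows([
  [[0,0,-0.03],0],
  [[0,0,-0.05],0],
  [[0,0,-0.052],0],
  [[0,0,-0.052],0],
  [[0,0,-0.052],0],
])

```text
t: 24.8
eef_pos: [536.2, -213.6, 31.5]
eef_rot: [3.141, -0.001, -0.0]
force: [0.0, -0.2, -0.3]
opening: 83.5
grip_force: 0.0
```

Call:
send_rows([
  [[0,0,0],0],
  [[0,0,0],0],
  [[0,0,0],0],
  [[0,0,0],0],
  [[0,0,0],0],
], claw=0.3)

```text
t: 25.42
eef_pos: [535.7, -213.6, 30.5]
eef_rot: [3.142, -0.0, -0.0]
force: [0.2, -0.3, 0.2]
opening: 43.6
grip_force: 15.0
```

Call:
send_rows([
  [[0,0,0],0],
  [[0,0,0],0],
  [[0,0,0],0],
  [[0,0,0.03],0],
  [[0,0,0.07],0],
], claw=0, newtons=15)

```text
t: 26.05
eef_pos: [535.0, -213.1, 100.3]
eef_rot: [-3.14, 0.002, -0.0]
force: [0.2, -0.8, -0.4]
opening: 43.5
grip_force: 15.0
```

Call:
send_rows([
  [[0,0.01,0.04],0],
  [[0,0.05,0.06],0],
  [[0,0.1,0.06],0],
  [[-0.002,0.15,0.06],0],
  [[-0.004,0.2,0.06],0],
])

```text
t: 26.68
eef_pos: [531.3, -11.9, 160.4]
eef_rot: [-3.141, 0.0, -0.0]
force: [0.4, -0.1, -1.1]
opening: 43.8
grip_force: 15.0
```

Call:
send_rows([
  [[0,0.05,0],0],
  [[0,0.104,0],0],
  [[0,0.104,0],0],
  [[0,0.104,-0.03],0],
  [[0,0.104,-0.07],0],
])

```text
t: 27.3
eef_pos: [532.2, 89.9, 90.2]
eef_rot: [-3.142, -0.002, -0.0]
force: [0.7, -0.3, -0.3]
opening: 43.6
grip_force: 15.0
```

Call:
send_rows([
  [[0,0,-0.03],0],
  [[0,0,-0.045],0],
  [[0,0,-0.052],0],
  [[0,0,-0.052],0],
  [[0,0,-0.052],0],
])

```text
t: 27.92
eef_pos: [532.3, 90.5, 39.4]
eef_rot: [-3.141, -0.002, -0.0]
force: [0.4, 0.4, -1.7]
opening: 43.6
grip_force: 15.0
```

Call:
send_rows([
  [[0,0,-0.003],0],
  [[0,0,-0.006],0],
  [[0,0,-0.008],0],
  [[0,0,-0.0085],0],
  [[0,0,-0.0085],0],
])

```text
t: 28.55
eef_pos: [532.0, 90.4, 31.1]
eef_rot: [3.141, -0.001, -0.0]
force: [-3.9, -1.0, 14.8]
opening: 43.4
grip_force: 15.0
```

Call:
send_rows([
  [[0,0,0],0],
  [[0,0,0],0],
  [[0,0,0],0],
  [[0,0,0],0],
  [[0,0,0],0],
], claw=0.8)

```text
t: 29.18
eef_pos: [531.7, 90.5, 29.9]
eef_rot: [-3.142, 0.0, -0.0]
force: [-0.4, 0.2, -0.7]
opening: 74.3
grip_force: 0.0
```

Call:
send_rows([
  [[0,0,0.03],0],
  [[0,0,0.07],0],
  [[0,0,0.11],0],
  [[-0.01,-0.03,0.13],0],
  [[-0.02,-0.08,0.13],0],
])

```text
t: 29.8
eef_pos: [512.3, 10.3, 161.6]
eef_rot: [3.141, -0.003, 0.002]
force: [-0.1, 0.2, 0.1]
opening: 74.4
grip_force: 0.0
```

Call:
send_rows([
  [[-0.01,-0.05,0],0],
  [[-0.02,-0.105,0],0],
  [[-0.03,-0.16,0],0],
  [[-0.045,-0.215,0],0],
  [[-0.058,-0.25,0],0],
])

```text
t: 30.42
eef_pos: [452.9, -241.7, 159.9]
eef_rot: [3.141, -0.0, -0.002]
force: [0.7, 0.2, 0.4]
opening: 74.2
grip_force: 0.0
```

```bash
python3 - <<'E'
from h import *
c=camera("wrist");t=camera("top"); s=robot.read_state();print(s["eef_pos"],s["opening"],s["t"])
cv2.imwrite("pics/t3.png",np.vstack([c["color"][:320],cv2.resize(t["color"][190:350,60:380],(640,280))]))
for k in "r":
    for ce,a in blobs(mask(c["color"],k),300,99999): print(k,ce.round(1),a,ray(c,ce,56)[:2].round(1))
E
```

```text
[ 452.65693411 -242.20953251  159.89589062] 74.22067250644822 30.525
r [342.6 237.4] 969 [ 454.6 -259.2]
```

View pics/t3.png

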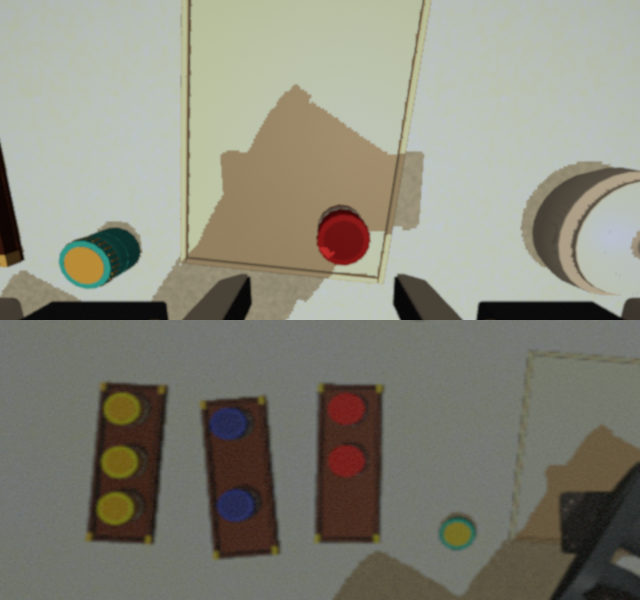

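Honey (three), blueberry (two) and strawberry (two) all stand in their racks. The last red jar is at wrist pixel (343,237), or (454,-258).

Call:
send_rows([
  [[0.001,-0.016,0],0],
  [[0.001,-0.016,-0.04],0],
  [[0.001,-0.016,-0.085],0],
  [[0.001,-0.016,-0.12],0],
  [[0.001,-0.016,-0.13],0],
], claw=0.9)

```text
t: 31.15
eef_pos: [454.4, -254.7, 28.3]
eef_rot: [-3.14, 0.002, 0.001]
force: [0.3, 0.6, 0.1]
opening: 83.3
grip_force: 0.0
```

Call:
send_rows([
  [[0,0,0],0],
  [[0,0,0],0],
  [[0,0,0],0],
  [[0,0,0],0],
  [[0,0,0],0],
])

```text
t: 31.78
eef_pos: [454.8, -255.6, 30.2]
eef_rot: [3.141, -0.0, -0.0]
force: [-0.8, -0.0, 0.2]
opening: 83.8
grip_force: 0.0
```

Call:
send_rows([
  [[0,0,0],0],
  [[0,0,0],0],
  [[0,0,0],0],
  [[0,0,0],0],
  [[0,0,0],0],
], claw=0.3)

```text
t: 32.4
eef_pos: [454.7, -255.5, 29.9]
eef_rot: [3.142, -0.0, -0.0]
force: [-1.4, 0.7, -0.3]
opening: 43.4
grip_force: 15.0
```

Call:
send_rows([
  [[0,0,0],0],
  [[0,0,0],0],
  [[0,0,0],0],
  [[0,0,0.03],0],
  [[0,0,0.07],0],
], claw=0, newtons=15)

```text
t: 33.02
eef_pos: [454.1, -255.1, 100.0]
eef_rot: [-3.14, 0.002, -0.0]
force: [0.1, -0.1, -0.7]
opening: 43.7
grip_force: 15.0
```

Target (465,92): shift +0.011, +0.347. Placing height about 31.4.

Call:
send_rows([
  [[0,0.01,0.04],0],
  [[0.002,0.05,0.06],0],
  [[0.004,0.1,0.06],0],
  [[0.006,0.15,0.06],0],
  [[0.008,0.2,0.06],0],
])

```text
t: 33.65
eef_pos: [462.5, -54.0, 160.0]
eef_rot: [-3.142, -0.0, -0.001]
force: [0.9, 0.5, -0.1]
opening: 43.7
grip_force: 15.0
```

Call:
send_rows([
  [[0.001,0.05,0],0],
  [[0.002,0.1,0],0],
  [[0.003,0.147,0],0],
  [[0.003,0.147,0],0],
  [[0.003,0.147,-0.03],0],
])

```text
t: 34.28
eef_pos: [466.8, 91.6, 130.9]
eef_rot: [-3.141, -0.004, 0.001]
force: [0.2, 0.0, -1.1]
opening: 43.8
grip_force: 15.0
```

Call:
send_rows([
  [[0,0,-0.03],0],
  [[0,0,-0.06],0],
  [[0,0,-0.08],0],
  [[0,0,-0.09],0],
  [[0,0,-0.09],0],
])

```text
t: 34.9
eef_pos: [465.6, 91.0, 39.8]
eef_rot: [3.141, 0.001, -0.001]
force: [0.4, 0.6, -0.9]
opening: 43.6
grip_force: 15.0
```

Call:
send_rows([
  [[0,0,0],0],
  [[0,0,0],0],
])

```text
t: 35.15
eef_pos: [466.1, 91.5, 40.6]
eef_rot: [-3.141, -0.001, -0.0]
force: [-0.2, 0.7, -0.2]
opening: 43.8
grip_force: 15.0
```

Call:
send_rows([
  [[0,0,-0.003],0],
  [[0,0,-0.006],0],
  [[0,0,-0.008],0],
  [[0,0,-0.009],0],
  [[0,0,-0.009],0],
])

```text
t: 35.78
eef_pos: [465.7, 91.5, 30.9]
eef_rot: [-3.142, 0.0, -0.0]
force: [-0.2, -0.2, -0.4]
opening: 43.6
grip_force: 15.0
```

Call:
send_rows([
  [[0,0,0],0],
  [[0,0,0],0],
  [[0,0,0],0],
  [[0,0,0],0],
  [[0,0,0],0],
], claw=0.8)

```text
t: 36.4
eef_pos: [465.7, 91.5, 31.0]
eef_rot: [-3.142, -0.0, -0.0]
force: [-0.1, 1.2, -0.0]
opening: 74.3
grip_force: 0.0
```

Call:
send_rows([
  [[0,0,0.03],0],
  [[0,0,0.07],0],
  [[0,0,0.11],0],
  [[-0.03,0,0.14],0],
  [[-0.08,0,0.15],0],
])

```text
t: 37.02
eef_pos: [386.0, 91.5, 182.4]
eef_rot: [-3.141, -0.003, -0.001]
force: [-0.2, 0.2, -0.3]
opening: 74.5
grip_force: 0.0
```

Call:
send_rows([
  [[0,-0.05,0],0],
  [[0,-0.1,0],0],
  [[0,-0.15,0],0],
  [[0,-0.2,0],0],
  [[0,-0.2,0],0],
])

```text
t: 37.65
eef_pos: [385.6, -110.9, 181.0]
eef_rot: [3.141, -0.0, -0.004]
force: [-0.4, 0.3, -0.1]
opening: 74.3
grip_force: 0.0
```

```bash
python3 - <<'E'
from h import *
t=camera("top");s=camera("scene")["color"]
cv2.imwrite("pics/t4.png",np.hstack([cv2.resize(t["color"][200:340,80:300],(400,255)),cv2.resize(s[170:290,370:558],(400,255))]))
for k in "yb":
    for ce,a in blobs(mask(t["color"],k),40,700): print(k,ray(t,ce,56.5)[:2].round(1))
h=cv2.cvtColor(t["color"],cv2.COLOR_BGR2HSV); m=cv2.inRange(h,(0,150,75),(8,255,255))|cv2.inRange(h,(172,150,75),(180,255,255))
for ce,a in blobs(m,40,400): print("r",ray(t,ce,56.5)[:2].round(1),a)
E
```

```text
y [607.8 361.4]
y [534.8 364. ]
y [471.4 369. ]
b [584.4 233.5]
b [472.9 224.6]
r [602.2  92.4] 282
r [530.5  93.2] 283
r [461.   94.1] 290
```

View pics/t4.png

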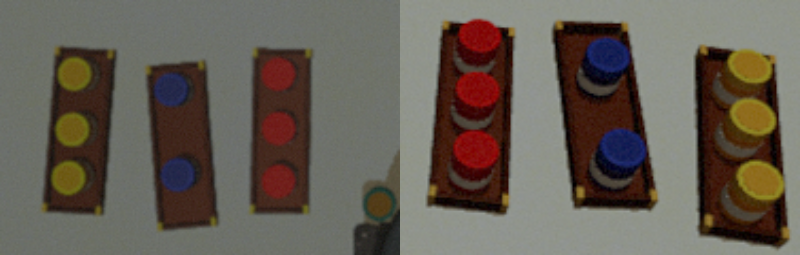

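All five jars stand upright in their racks, in line with the stock jars.

```bash
python3 -c "
from rig import robot
print(robot.close_job())"
```

```text
the job is handed in; nothing more can be done
None
```

I stood all five jars upright in their matching racks without touching the sugar bowl, the tumbler or the turquoise look-alike, and handed the job in after about 38 s; no verdict was returned.

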